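# Oil a filling knife in the spray cabinet

## Robot

A 6-joint arm with a two-finger parallel gripper is mounted at the origin on the work surface; the furniture and walls round the work are solid. World frame = base frame: x ahead of the robot, y to its left, z up, the work surface at z = 0. Lengths are in m, angles in degrees, forces in N, time in s.
With the tool pointing down it reaches from about 0.3 to 0.75 m from the base axis. Payload 8.5 kg.
Tool frame: the origin (TCP) lies midway between the tips of the shut fingers; the grasp point (between the pads) lies 19 mm behind it; z points along the fingers, y is the line along which they close (so a half turn about z gives the same grasp; the last joint's range is limited). The gripper opens to 85 mm and grips with 20 to 120 N. Pads are 22 mm wide; open, the fingers measure 114 mm over their backs; the gripper's body (76 mm by 85 mm) begins 54 mm behind the grasp point. The pads swing forward as they close: fully open they stand 13 mm farther back than shut.
Start: joints at [51.033, 21.807, 74.336, -0, 83.858, -12.336], TCP at [0.247, 0.492, 0.211] pointing down, gripper open.
Joint ranges: [-178.18, 178.18], [-50.72, 133.34], [12.68, 142.11], [-81.47, 261.47], [9.98, 163.14], [-165.26, 165.26]. Speed limits (degrees/s): [136.94, 136.94, 180, 180, 180, 180].

## Interface

Orientations are given as a 3x3 rotation matrix whose columns are the frame's x, y, z axes.
In Python, from rig import observe, optics, order, spotter gives the robot as it stands.
- The arm moves only by the tool move_arm, never from a script. Its argument "series" is text: rows parted by semicolons, each of 5 numbers parted by spaces: the shift along the tool's x, y, z in cm, then the turn about the tool's z in degrees, then the opening, from -1 (shut) to 1 (fully open). A call has 1 to 8 rows; each row is the pose to reach, as a shift and turn from the pose commanded when the call began, along the tool's axes at that moment; what a row does not reach only later rows make up. A row lasts 1/8 s, in which the tool goes at most 62.5 mm and 10.7 degrees, less where a joint would pass 70% of its speed; a pose out of reach is approached as far as the arm can. A call with a gripper value outside its range is refused whole. The fingers move at their own pace and stop on an object; "force" is the grip in N (left out, the last holds). Time passes only in rows, so rows that repeat a pose let the fingers close. It gives the time, the measured TCP pose, the force, the opening and the grip force at its end, in the units of the state.
- observe(): the state, without advancing time (a new reading comes with each control period).
- optics.get_image(name): name is "scene" or "side" or "wrist"; returns a dict with "pixels" (400x640x3 uint8, blue, green, red), "camera_matrix" (3x3 intrinsics, pixels), "rvec" (rotation vector, rad) and "tvec" (3), from world to camera coordinates, as OpenCV has them. Camera axes: x right, y down, z forward; pixel columns grow to the right and rows downward; lengths in m; the calibration is good to about 2 mm. A picture is of the moment at which its call begins. There is no depth.
- order.close_job(): hands the job in; it is judged then, once.
Trained networks look in the newest picture that a camera, given by its name, has taken for a name from the list of things; names that differ only in an ending like _2 or _b are one class to them, and where a whole thing is asked for, a point or a joint stands for the part that bears it (a point fixed in the world has none). Each returns a list of dicts, best first, with "score" (0 to 1); they miss things now and then, are a little off and sometimes report something else, mostly with a low value. They report only what shows in the picture. A call takes as long as a camera call.
- spotter.find_in(thing, camera): "point" ([x, y, z] in m, in world coordinates, good to about 4 mm: the middle of the surface that is visible of it).
- spotter.cut_out(thing, camera): "pixels" (400x640 bool, what is visible of it).
- spotter.mark_of(thing, camera): "point" ([x, y, z] in m, in world coordinates, good to about 4 mm: a listed point, or the origin of a listed thing).
The state is a dict: "time_s": time; "q": joint angles; "qvel": joint speeds; "joint_efforts": joint torques, N m; "position": TCP position; "tool_rot": TCP orientation; "ft_force": force on the tool from outside, world axes, zero at the start; "wrist_torque": the same for the moment, N m; "grip_width": finger opening in m; "gripper_force": force on a finger pad.
Only numpy, scipy, OpenCV 4.12 (cv2) and the standard library are available. Lean on these libraries where they do the work, as an engineer would, in place of code of your own. Each camera call takes 0.05 s, during which the arm holds its last target. There are 200 camera calls.

## Task

The filling knife is due a coat of rust-guard before it goes back into stock. Lay it flat in the open tray of the blue spray cabinet, blade towards the cabinet so that it will end up under the nozzle, without dropping it, and push the tray fully shut so that no mist escapes. Only then press the red nozzle cap of the aerosol right down, without forcing it, and let it spring back up; leave the knife in the shut cabinet and the other things on the table where they are.

Things in the scene. Friction and masses are not known exactly. Their poses are not given: they have to be found in the camera images.
- scraper: Filling knife (scraper) lying flat, 74 x 190 x 18 mm, about 0.11 kg. Origin: middle of its length on the underside. Its y axis runs along it: the steel blade (up to 74 mm wide, 2 mm thick, 6 to 8 mm above the underside) from y = -95 to -10 mm, the wooden handle (24 mm wide, 18 mm high) from y = -12 to +95 mm; z up.
- scraper_blade (a point): Middle of the filling knife's blade edge, 95 mm from its origin towards -y, 7 mm above the underside.
- scraper_grip (a point): Place to grip the filling knife's handle (across the 24 mm width), 30 mm from its origin towards +y, at half the handle's height (9 mm).
- spray_box: Blue sheet-metal spray cabinet fixed to the table, 130 mm (its x) x 235 mm (its y), high 165 mm at its -y end, the roof with its clear pane slanting down to 86 mm over the mouth. Origin: centre of its underside. Its tray comes out of the +y end through a mouth 74 mm high; a 53 mm thick yellow aerosol stands clipped to its -y end, 156 mm from the origin.
- tray_in (a point): Centre of the tray's inner floor (16 mm above the table). Frame axes as the cabinet's: y points out of the mouth. Inside the tray is 96 mm (x) by 212 mm (y); its side and inner end walls are 2 mm thick and stand 22 mm above the floor; at the +y end is the blue front panel, 130 mm wide, 4 mm thick, from 10 to 73 mm above the table.
- tray_pull (a point): Middle of the outer edge of the dark finger lip (80 mm wide in x, 55 to 68 mm above the table) on the tray's front panel; it stands 15 mm out from the panel's outer face. This point is 60 mm above the table and moves with the tray.
- tray (a joint): How far the tray is pulled out of the cabinet along the cabinet's +y, in m: 0 shut, 0.245 fully out. It slides stiffly (about 1.5 N) and stays where it is left.
- nozzle_top (a point): Centre of the top of the red round nozzle cap (33 mm across, 22 mm high) on the aerosol; it moves with the cap, about 159 mm above the table when up. The cap is pressed straight down.
- nozzle (a joint): How far the nozzle cap is pressed down, in m: 0 up, 0.006 right down. It springs back; first movement takes about 1.5 N, right down about 4.5 N.
- paint_brush: Flat paint brush, 52 x 214 x 14 mm, lying flat; bystander. Origin: middle of the underside, bristles towards its -y.
- tape_measure: Yellow pocket tape measure, 36 x 87 x 64 mm; bystander. Origin: middle of the underside.
- screw_box_2: White and blue card box of screws, 65 x 100 x 45 mm; bystander. Origin: middle of the underside.

How it is judged:
By the outcome, as a careful person would: the job done as asked, in the order asked, and still so for the second after the job is handed in, with the robot touching nothing.
It also fails if it takes over 58 s, if anything falls off the work surface, if the arm or the gripper's body presses on something with over 40 N, if the wrist force passes 120 N, or if a joint passes its speed limit or range.

## Working session

There is one attempt and no reset: what is moved stays moved. The work goes in short steps, Python scripts to look and compute and a tool call to move; the robot and the scene stay as the last step left them, time stands still between calls to the robot, and variables do not carry over. Pictures are saved under pics/ and viewed, at most 10 in all, crops included, and the job is handed in when it is done.

Besides the shell and the picture viewer there is one more tool, called after "Request:" by a JSON object that holds its "api" and its "payload", one argument or row to a line. move_arm: Moves the arm, as the interface text tells. Its arguments: {"type":"object","properties":{"series":{"type":"string"},"force":{"type":"number"}},"required":["series"]}

```bash
mkdir -p pics; cat > h.py <<'E'
import numpy as np, cv2
from rig import observe, optics, order, spotter
np.set_printoptions(precision=4, suppress=True)
def pic(c,n):
    im=optics.get_image(c); cv2.imwrite(f'pics/{n}.png',im['pixels']); return im
def marks(names,cams):
    for n in names:
        for c in cams:
            r=spotter.mark_of(n,c)
            print(n,c,[(np.round(d['point'],4).tolist(),round(d['score'],2)) for d in r[:2]])
E
python3 - <<'E'
from h import *
s=observe(); print(s['position'],s['tool_rot'],s['time_s'],s['grip_width'])
pic('scene','s0');pic('side','d0')
marks(['scraper','scraper_blade','scraper_grip','spray_box','tray_in','tray_pull','nozzle_top','paint_brush','tape_measure','screw_box_2'],['scene','side'])
a=cv2.imread('pics/s0.png');b=cv2.imread('pics/d0.png')
cv2.imwrite('pics/both0.png',cv2.resize(np.vstack([a,b]),(480,600)))
E
```

```text
[0.2463 0.4914 0.2106] [[-0.8939  0.4483 -0.0009]
 [ 0.4483  0.8939 -0.0012]
 [ 0.0003 -0.0015 -1.    ]] 0.0 0.08537573459117312
scraper scene [([0.4547, 0.3736, 0.0006], 0.62)]
scraper side [([0.4547, 0.3678, 0.0052], 0.65)]
scraper_blade scene [([0.441, 0.2745, 0.0057], 0.74)]
scraper_blade side [([0.4434, 0.2793, 0.0068], 0.75), ([0.4539, 0.3998, 0.0089], 0.5)]
scraper_grip scene [([0.457, 0.4006, 0.0085], 0.82)]
scraper_grip side [([0.4568, 0.3991, 0.0076], 0.85), ([0.4547, 0.3685, 0.0045], 0.17)]
spray_box scene [([0.6399, -0.0699, 0.0008], 0.87)]
spray_box side [([0.6379, -0.0633, -0.0004], 0.87)]
tray_in scene [([0.633, 0.1786, 0.0114], 0.89)]
tray_in side [([0.6383, 0.1773, 0.0162], 0.91)]
tray_pull scene [([0.6306, 0.3039, 0.0573], 0.92), ([0.4537, -0.2696, -0.0026], 0.25)]
tray_pull side [([0.6357, 0.3052, 0.0573], 0.63), ([0.6383, -0.065, -0.0009], 0.4)]
nozzle_top scene [([0.637, -0.2252, 0.1569], 0.54)]
nozzle_top side [([0.6408, -0.2279, 0.1587], 0.73)]
paint_brush scene [([0.4442, 0.0968, 0.0017], 0.87)]
paint_brush side [([0.4413, 0.0982, 0.0043], 0.88), ([0.6368, 0.3075, 0.0593], 0.62)]
tape_measure scene [([0.6255, 0.4381, -0.0008], 0.61)]
tape_measure side [([0.6271, 0.4376, 0.0025], 0.82)]
screw_box_2 scene [([0.4537, -0.2691, -0.0017], 0.71)]
screw_box_2 side [([0.4516, -0.2672, -0.0056], 0.71)]
```

View pics/s0.png

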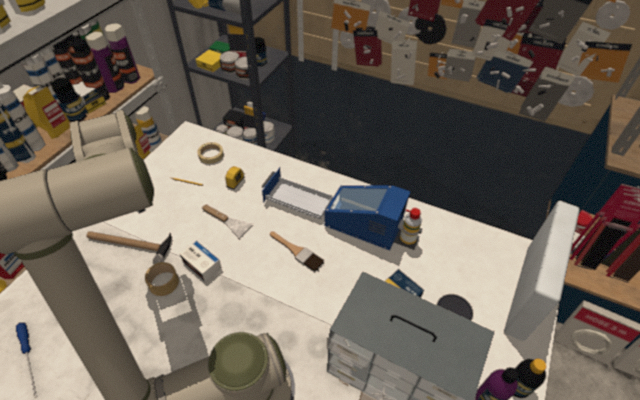

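View pics/d0.png

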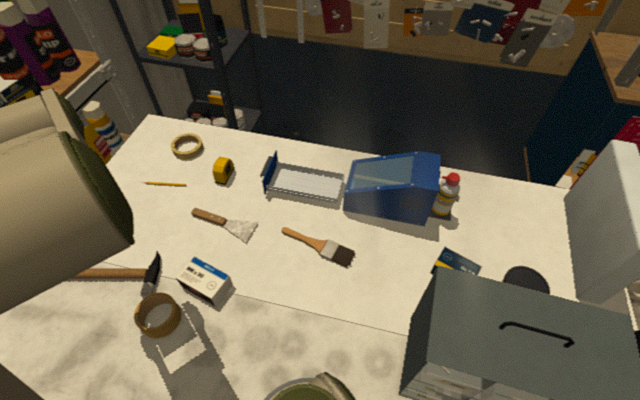

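Both pictures show the scraper on the table with its blade roughly towards -y (scene ~(227,220), side ~(225,225)). The tray is out at scene (300,197), the cabinet at (370,212) and the red cap at (415,213). Moving above the handle.

Request:
{"api": "move_arm", "payload": {
  "series": "-11 0.6 2 25 1;-22.9 1.3 5 50 1;-22.9 1.3 5 70 1;-22.9 1.3 5 70 1;-22.9 1.3 5 70 1;-22.9 1.3 5 70 1;-22.9 1.3 5 70 1;-22.9 1.3 5 70 1",
  "force": 35
}}

```text
time_s: 2.1
position: [0.4571, 0.4006, 0.1612]
tool_rot: [[0.115, 0.993, -0.0], [0.993, -0.115, -0.0], [-0.0, -0.0, -1.0]]
ft_force: [-0.2, -0.2, -0.1]
grip_width: 0.0851
gripper_force: 0.0
```

```bash
cat >> h.py <<'E'
def delta(p, yaw=None):
    """shift (cm) in tool axes to TCP position p, turn (deg) so that tool y points along world angle yaw (mod 180)"""
    s=observe(); R=np.array(s['tool_rot']); d=R.T@(np.array(p)-s['position'])*100
    t=0
    if yaw is not None:
        now=np.degrees(np.arctan2(R[1,1],R[0,1])); t=(now-yaw+90)%180-90
    print('shift',d,'turn',t); return d,t
E
python3 - <<'E'
from h import *
s=observe(); print(s['position'],s['tool_rot'],s['q'])
for c in ['wrist','scene','side']: pic(c,'a_'+c)
marks(['scraper','scraper_blade','scraper_grip'],['wrist','scene','side'])
marks(['tray_in','tray_pull','nozzle_top','spray_box'],['wrist','scene','side'])
E
```

```text
[0.4571 0.4006 0.1612] [[ 0.1145  0.9934 -0.    ]
 [ 0.9934 -0.1145 -0.    ]
 [-0.     -0.     -1.    ]] [30.0844 29.7442 69.4373  0.0002 80.8214 36.6619]
scraper wrist [([0.4499, 0.3702, 0.0027], 0.87)]
scraper scene [([0.4508, 0.3684, 0.0008], 0.63)]
scraper side [([0.4544, 0.3701, 0.0016], 0.87)]
scraper_blade wrist [([0.4397, 0.2779, 0.0081], 0.66)]
scraper_blade scene [([0.4413, 0.2751, 0.0046], 0.75), ([0.4517, -0.2684, -0.0045], 0.63)]
scraper_blade side [([0.4422, 0.2731, 0.0099], 0.75)]
scraper_grip wrist [([0.4586, 0.4054, 0.0115], 0.56)]
scraper_grip scene [([0.4581, 0.4022, 0.0054], 0.65)]
scraper_grip side [([0.4573, 0.4001, 0.0107], 0.77)]
tray_in wrist []
tray_in scene [([0.6347, 0.183, 0.0111], 0.82), ([0.4427, 0.0949, 0.0021], 0.52)]
tray_in side [([0.6359, 0.1796, 0.0182], 0.7)]
tray_pull wrist [([0.6297, 0.3055, 0.0586], 0.58)]
tray_pull scene [([0.6325, 0.3038, 0.0601], 0.89), ([0.4522, 0.3693, 0.002], 0.16)]
tray_pull side [([0.6367, 0.3048, 0.0612], 0.59)]
nozzle_top wrist [([0.6308, 0.4353, -0.0019], 0.26)]
nozzle_top scene [([0.6358, -0.2261, 0.1582], 0.41)]
nozzle_top side [([0.6405, -0.2263, 0.158], 0.74)]
spray_box wrist []
spray_box scene [([0.6395, -0.0676, 0.0016], 0.65), ([0.44, 0.2749, 0.0071], 0.54)]
spray_box side [([0.6353, -0.065, -0.0005], 0.56)]
```

View pics/a_wrist.png

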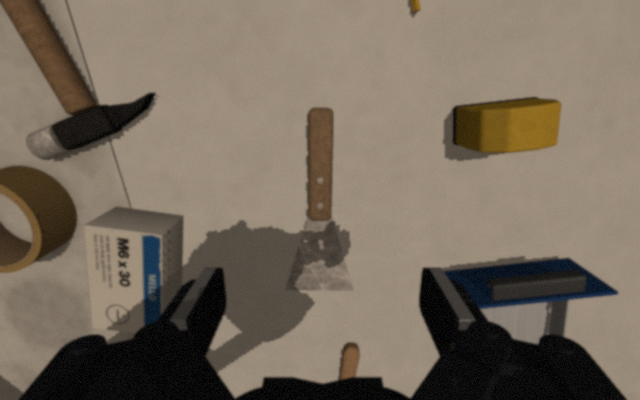

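The wrist view shows the handle from (320,108) to (319,218) and the blade edge at (288–354,291). The area around the handle is free: the screw box is at x<185 and the tape measure at x>450. Next I'll turn these pixels into metric positions.

```bash
cat >> h.py <<'E'
def ray(im,uv,z):
    R=cv2.Rodrigues(np.array(im['rvec']))[0]; t=np.array(im['tvec']).ravel(); c=-R.T@t
    n=cv2.undistortPoints(np.array([[uv]],float),np.array(im['camera_matrix']),None)[0,0]
    d=R.T@np.array([n[0],n[1],1]); return c+d*(z-c[2])/d[2]
E
python3 - <<'E'
from h import *
im=optics.get_image('wrist')
for n,uv,z in [('hend',(320,108),.014),('hroot',(319.5,218),.014),('b1',(288,291),.007),('b2',(354,291),.007),('box',(183,215),.045),('box2',(160,345),.045),('lipL',(487,285),.068),('lipR',(585,278),.068),('panL',(470,307),.073),('panR',(618,294),.073)]: print(n,ray(im,uv,z))
E
```

```text
hend [0.4629 0.4652 0.014 ]
hroot [0.4501 0.3624 0.014 ]
b1 [0.406  0.2801 0.007 ]
b2 [0.4766 0.2718 0.007 ]
box [0.3335 0.3911 0.045 ]
box2 [0.2763 0.2573 0.045 ]
lipL [0.5892 0.3048 0.068 ]
lipR [0.6724 0.3019 0.068 ]
panL [0.573  0.2878 0.073 ]
panR [0.6984 0.2862 0.073 ]
```

Request:
{"api": "move_arm", "payload": {
  "series": "-0.3 -0.1 6 0 0.2;-0.3 -0.1 11 0 0.2;-0.3 -0.1 14.5 0 0.2;-0.3 -0.1 15.7 0 0.2;-0.3 -0.1 15.7 0 0.2;-0.3 -0.1 15.7 0 -1;-0.3 -0.1 15.7 0 -1;-0.3 -0.1 15.7 0 -1",
  "force": 60
}}

```text
time_s: 4.35
position: [0.456, 0.3979, 0.005]
tool_rot: [[0.115, 0.993, 0.001], [0.993, -0.115, 0.001], [0.001, 0.001, -1.0]]
ft_force: [1.0, -0.0, -0.1]
grip_width: 0.0003
gripper_force: 0.0
```

Request:
{"api": "move_arm", "payload": {
  "series": "0 0 0 0 -1;0 0 0 0 -1;0 0 -1 0 -1;0 0 -3 0 -1;0 0 -6 0 -1;0 0 -10 0 -1;0 0 -10 0 -1;0 0 -10 0 -1"
}}

```text
time_s: 5.35
position: [0.4554, 0.3976, 0.1041]
tool_rot: [[0.115, 0.993, -0.0], [0.993, -0.115, -0.0], [-0.0, -0.0, -1.0]]
ft_force: [0.5, 0.4, 0.6]
grip_width: 0.0001
gripper_force: 0.0
```

```bash
python3 - <<'E'
from h import *
s=observe(); print(s['position'],s['grip_width'],s['gripper_force'])
for c in ['wrist','scene','side']: pic(c,'b_'+c)
marks(['scraper','scraper_blade','scraper_grip'],['wrist','scene','side'])
w=cv2.imread('pics/b_wrist.png');a=cv2.imread('pics/b_side.png')[150:350,150:470]
cv2.imwrite('pics/b.png',np.hstack([cv2.resize(w,(480,300)),cv2.resize(a,(320,200)).repeat(1,0) if 0 else cv2.copyMakeBorder(a,0,100,0,0,cv2.BORDER_CONSTANT)]))
E
```

```text
[0.4554 0.3976 0.1041] 0.00012187655795274706 0.0
scraper wrist [([0.4498, 0.3686, -0.0024], 0.94)]
scraper scene [([0.4519, 0.3689, 0.0014], 0.9)]
scraper side [([0.4537, 0.3692, 0.0041], 0.95)]
scraper_blade wrist []
scraper_blade scene [([0.4399, 0.2757, 0.004], 0.59)]
scraper_blade side [([0.4406, 0.2727, 0.0068], 0.95)]
scraper_grip wrist [([0.4584, 0.4054, 0.0114], 0.86)]
scraper_grip scene [([0.4567, 0.4034, 0.0066], 0.64)]
scraper_grip side [([0.4553, 0.4005, 0.0123], 0.63)]
```

View pics/b.png

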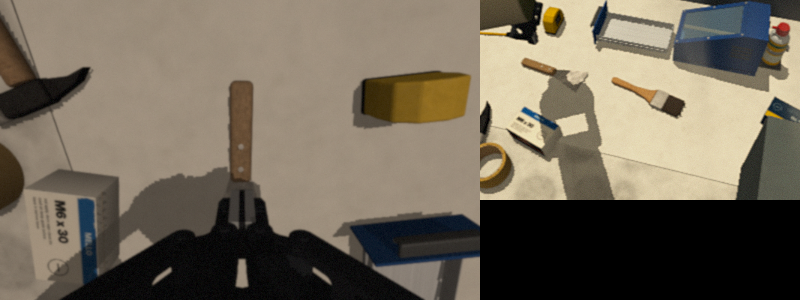

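The gripper shut on nothing and the knife did not move. I'll project the TCP into the pictures to find the discrepancy.

```bash
python3 - <<'E'
from h import *
s=observe(); p=s['position']
out=[]
for c in ['side','wrist']:
    im=optics.get_image(c); img=np.ascontiguousarray(im['pixels'])
    R=cv2.Rodrigues(np.array(im['rvec']))[0]; print(c,'cam at',-R.T@np.array(im['tvec']).ravel(), 'axis',R[2])
    for q,col in [(p,(0,0,255)),(p+[0,0,.019],(0,255,0)),(np.array([p[0],p[1],0.018]),(255,0,255))]:
        uv=cv2.projectPoints(np.array([q]),np.array(im['rvec']),np.array(im['tvec']),np.array(im['camera_matrix']),None)[0][0,0]
        print(c,q,uv); cv2.circle(img,tuple(int(v) for v in uv),3,col,1)
    out.append(img)
a=cv2.resize(out[0][100:300,100:350],(600,480))[:,:400]; w=cv2.resize(out[1][80:400,160:480],(400,400))
cv2.imwrite('pics/c.png',np.hstack([a,cv2.copyMakeBorder(w,0,80,0,0,cv2.BORDER_CONSTANT)]))
E
```

```text
side cam at [-0.0671 -0.0408  0.8754] axis [ 0.6013  0.1386 -0.7869]
side [0.4557 0.3977 0.1042] [206.0026 196.4962]
side [0.4557 0.3977 0.1232] [204.2607 191.9197]
side [0.4557 0.3977 0.018 ] [213.2804 215.6168]
wrist cam at [0.4651 0.4788 0.2662] axis [-0.0361 -0.3156 -0.9482]
wrist [0.4557 0.3977 0.1042] [322.1618 250.7924]
wrist [0.4557 0.3977 0.1232] [322.1935 268.9661]
wrist [0.4557 0.3977 0.018 ] [322.0729 199.8315]
```

View pics/c.png

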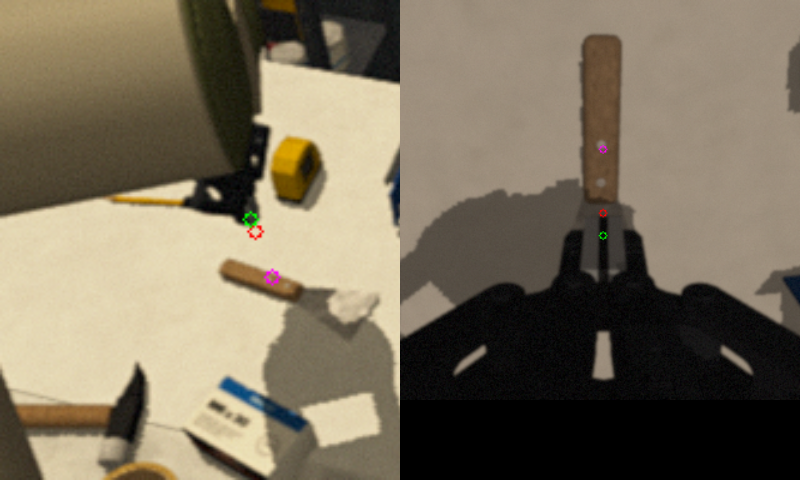

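The TCP projects onto the fingertips, and its footprint lands on the handle, so the geometry agrees. I'll go down again slowly and inspect before closing.

Request:
{"api": "move_arm", "payload": {
  "series": "0 0 0 0 0.2;0 0 0 0 0.2;0 0 5 0 0.2;0 0 8.5 0 0.2;0 0 10.1 0 0.2;0 0 10.1 0 0.2;0 0 10.1 0 0.2",
  "force": 40
}}

```text
time_s: 6.92
position: [0.4565, 0.3982, 0.0047]
tool_rot: [[0.115, 0.993, 0.002], [0.993, -0.115, 0.001], [0.002, 0.002, -1.0]]
ft_force: [-0.2, 0.8, 0.1]
grip_width: 0.0513
gripper_force: 0.0
```

```bash
python3 - <<'E'
from h import *
s=observe(); print(s['position'],s['grip_width'],s['gripper_force'],s['ft_force'])
w=pic('wrist','e_w')['pixels']
a=optics.get_image('side')['pixels'][140:260,120:280]
cv2.imwrite('pics/e.png',np.hstack([w[80:400,160:480],cv2.copyMakeBorder(cv2.resize(a,(427,320)),0,0,0,0,cv2.BORDER_CONSTANT)]))
E
```

```text
[0.4565 0.3982 0.0047] 0.05134366252241772 0.0 [-0.2199  0.7645  0.1225]
```

View pics/e.png

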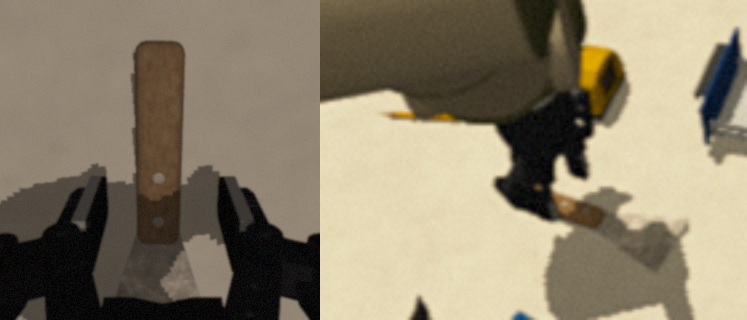

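The fingers straddle the handle properly (pads at (95,190) and (232,195), handle between them). I'll close in stages.

Request:
{"api": "move_arm", "payload": {
  "series": "0 0 0.1 0 -0.2;0 0 0.1 0 -0.3;0 0 0.1 0 -0.5;0 0 0.1 0 -0.55",
  "force": 40
}}

```text
time_s: 7.52
position: [0.4557, 0.3977, 0.0023]
tool_rot: [[0.115, 0.993, 0.0], [0.993, -0.115, 0.0], [0.0, 0.0, -1.0]]
ft_force: [0.6, 0.6, 0.0]
grip_width: 0.0193
gripper_force: 0.0
```

```bash
python3 - <<'E'
from h import *
s=observe(); print(s['position'],s['grip_width'],s['gripper_force'],s['ft_force'])
w=pic('wrist','f_w')['pixels']
a=optics.get_image('side')['pixels'][140:260,120:280]
cv2.imwrite('pics/f.png',np.hstack([w[80:400,160:480],cv2.resize(a,(427,320))]))
E
```

```text
[0.4557 0.3977 0.0023] 0.01934101333477298 0.0 [0.6134 0.6283 0.0416]
```

View pics/f.png

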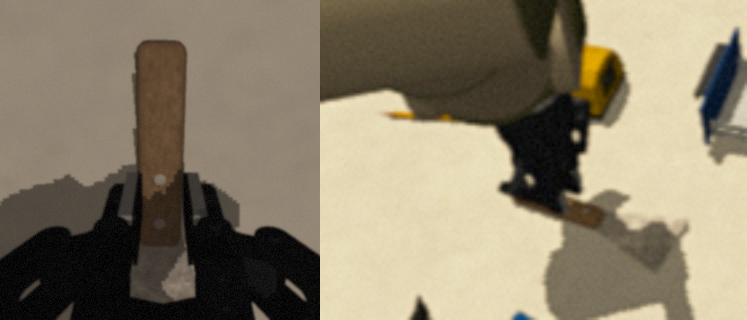

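The shut fingertips appear about 13–15 mm behind the nominal TCP in the side view, so they closed just above the handle. I'll lower in small, force-watched steps.

Request:
{"api": "move_arm", "payload": {
  "series": "0 0 0 0 0;0 0 0 0 0;0 0 0.3 0 0;0 0 0.5 0 0;0 0 0.5 0 0"
}}

```text
time_s: 8.25
position: [0.4556, 0.3977, -0.003]
tool_rot: [[0.115, 0.993, -0.0], [0.993, -0.115, -0.0], [-0.0, -0.0, -1.0]]
ft_force: [0.6, -0.1, 0.1]
grip_width: 0.0429
gripper_force: 0.0
```

Request:
{"api": "move_arm", "payload": {
  "series": "0 0 0.2 0 0;0 0 0.4 0 0;0 0 0.4 0 0"
}}

```text
time_s: 8.62
position: [0.4556, 0.3977, -0.007]
tool_rot: [[0.115, 0.993, -0.0], [0.993, -0.115, -0.0], [-0.0, -0.0, -1.0]]
ft_force: [0.8, 0.3, -0.3]
grip_width: 0.0429
gripper_force: 0.0
```

No table contact even at a reported z of -7 mm, which confirms the offset (the true fingertips sit at least 13 mm above the reported TCP). Going 2 mm lower, then closing.

Request:
{"api": "move_arm", "payload": {
  "series": "0 0 0.2 0 0;0 0 0.2 0 -0.3;0 0 0.2 0 -0.5;0 0 0.2 0 -0.7;0 0 0.2 0 -1;0 0 0.2 0 -1",
  "force": 60
}}

```text
time_s: 9.38
position: [0.4558, 0.3978, -0.0085]
tool_rot: [[0.115, 0.993, 0.0], [0.993, -0.115, 0.0], [0.0, 0.0, -1.0]]
ft_force: [-0.9, 0.3, 4.3]
grip_width: 0.0209
gripper_force: 59.1
```

It holds, but at 20.9 mm rather than 24, so it may be pinching the rounded upper edge. I'll reopen and go deeper.

Request:
{"api": "move_arm", "payload": {
  "series": "0 0 0 0 0;0 0 0 0 0;0 0 0.2 0 0;0 0 0.3 0 0;0 0 0.3 0 0"
}}

```text
time_s: 10.0
position: [0.4557, 0.3977, -0.012]
tool_rot: [[0.116, 0.993, -0.0], [0.993, -0.116, -0.0], [-0.0, -0.0, -1.0]]
ft_force: [0.4, 0.1, -0.7]
grip_width: 0.0426
gripper_force: 0.0
```

Request:
{"api": "move_arm", "payload": {
  "series": "0 0 0.2 0 0;0 0 0.2 0 0"
}}

```text
time_s: 10.25
position: [0.4556, 0.3977, -0.014]
tool_rot: [[0.115, 0.993, -0.0], [0.993, -0.115, -0.0], [-0.0, -0.0, -1.0]]
ft_force: [-1.1, -0.5, -0.1]
grip_width: 0.0424
gripper_force: 0.0
```

Request:
{"api": "move_arm", "payload": {
  "series": "0 0 0 0 -0.25;0 0 0 0 -0.4;0 0 0 0 -0.6;0 0 0 0 -1;0 0 0 0 -1",
  "force": 60
}}

```text
time_s: 10.88
position: [0.4559, 0.3978, -0.0135]
tool_rot: [[0.115, 0.993, 0.0], [0.993, -0.115, 0.0], [0.0, 0.0, -1.0]]
ft_force: [-1.2, -0.1, 5.0]
grip_width: 0.0212
gripper_force: 60.1
```

Firm grip. Lifting and checking the hold.

Request:
{"api": "move_arm", "payload": {
  "series": "0 0 -1 0 -1;0 0 -3 0 -1;0 0 -7 0 -1;0 0 -12 0 -1;0 0 -12 0 -1;0 0 -12 0 -1"
}}

```text
time_s: 11.62
position: [0.4552, 0.3974, 0.1055]
tool_rot: [[0.115, 0.993, -0.001], [0.993, -0.115, -0.001], [-0.001, -0.001, -1.0]]
ft_force: [-0.7, -0.0, -0.8]
grip_width: 0.021
gripper_force: 59.5
```

```bash
python3 - <<'E'
from h import *
s=observe(); print(s['position'],s['grip_width'],s['gripper_force'],s['ft_force'],s['wrist_torque'])
for c in ['scene','side','wrist']: optics.get_image(c)
marks(['scraper','scraper_blade','scraper_grip','tray_in','tray_pull'],['scene','side','wrist'])
E
```

```text
[0.4552 0.3974 0.1055] 0.020969156141914875 59.538105726242065 [-0.7103 -0.0091 -0.8408] [-0.0048 -0.1312  0.0348]
scraper scene [([0.4543, 0.3697, 0.1181], 0.6)]
scraper side [([0.4559, 0.3692, 0.1192], 0.93)]
scraper wrist [([0.4521, 0.3707, 0.1213], 0.95)]
scraper_blade scene [([0.4415, 0.2754, 0.1245], 0.76)]
scraper_blade side [([0.4441, 0.2751, 0.1257], 0.86)]
scraper_blade wrist []
scraper_grip scene [([0.6336, 0.3066, 0.0585], 0.27)]
scraper_grip side [([0.4586, 0.4013, 0.1251], 0.58)]
scraper_grip wrist [([0.4551, 0.4045, 0.1297], 0.61), ([0.4499, 0.3685, 0.1202], 0.22)]
tray_in scene [([0.6318, 0.1806, 0.0125], 0.95)]
tray_in side [([0.6356, 0.1796, 0.0209], 0.79)]
tray_in wrist [([0.6305, 0.3046, 0.0592], 0.18)]
tray_pull scene [([0.633, 0.3082, 0.0593], 0.82)]
tray_pull side [([0.6378, 0.3037, 0.055], 0.69), ([0.6414, -0.2277, 0.1581], 0.69)]
tray_pull wrist [([0.6289, 0.3057, 0.0537], 0.78)]
```

The knife is held level, its underside 14 mm above the reported TCP. Moving over the tray.

Request:
{"api": "move_arm", "payload": {
  "series": "-2.5 3 0 -1 -1;-6 7 0 -3 -1;-10 12 0 -5 -1;-14 16.5 0 -7 -1;-16.5 19.5 0 -7 -1;-16.9 20.1 0 -7 -1;-16.9 20.1 0 -7 -1;-16.9 20.1 0 -7 -1"
}}

```text
time_s: 13.52
position: [0.635, 0.2079, 0.1063]
tool_rot: [[-0.008, 1.0, -0.0], [1.0, 0.008, 0.0], [0.0, -0.0, -1.0]]
ft_force: [-0.6, -0.4, -1.3]
grip_width: 0.021
gripper_force: 59.5
```

```bash
python3 - <<'E'
from h import *
s=observe(); print(s['position'],s['tool_rot'],s['grip_width'])
for c in ['scene','side','wrist']: im=pic(c,'g_'+c)
marks(['scraper','scraper_blade','scraper_grip','tray_in','tray_pull'],['scene','side','wrist'])
w=cv2.imread('pics/g_wrist.png');a=cv2.imread('pics/g_side.png')[100:300,200:500]
cv2.imwrite('pics/g.png',np.hstack([cv2.resize(w,(400,250)),cv2.resize(a,(375,250))]))
E
```

```text
[0.635  0.2079 0.1063] [[-0.008   1.     -0.0004]
 [ 1.      0.008   0.0001]
 [ 0.0001 -0.0004 -1.    ]] 0.020980678219096223
scraper scene [([0.6374, 0.1771, 0.1204], 0.77)]
scraper side [([0.6379, 0.1805, 0.1224], 0.65)]
scraper wrist [([0.6331, 0.1783, 0.1225], 0.66)]
scraper_blade scene [([0.6345, 0.0852, 0.1232], 0.9), ([0.6337, 0.3071, 0.0591], 0.56)]
scraper_blade side [([0.6379, 0.0845, 0.1283], 0.58)]
scraper_blade wrist [([0.6331, 0.1776, 0.1224], 0.42)]
scraper_grip scene [([0.6353, 0.2108, 0.1254], 0.7), ([0.453, -0.2676, -0.0036], 0.57)]
scraper_grip side [([0.6345, 0.2115, 0.1303], 0.97)]
scraper_grip wrist [([0.6379, 0.2155, 0.1277], 0.95)]
tray_in scene [([0.6337, 0.1806, 0.0123], 0.64)]
tray_in side [([0.6355, 0.1778, 0.0193], 0.8)]
tray_in wrist []
tray_pull scene [([0.6325, 0.3036, 0.057], 0.74)]
tray_pull side [([0.6361, 0.3041, 0.0591], 0.98)]
tray_pull wrist [([0.6297, 0.3048, 0.0554], 0.88)]
```

View pics/g.png

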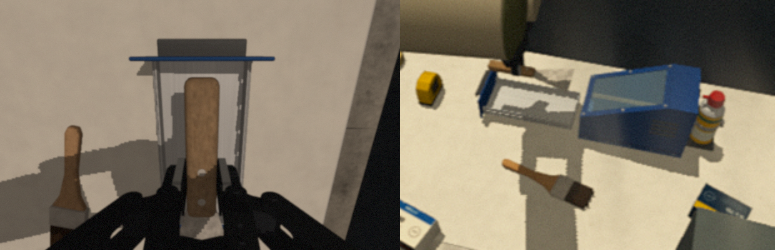

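The wrist view shows the handle (display x≈202) centred between the tray walls (158 and 248) and parallel to them. The blade points to the cabinet and lengthwise there is about 10 mm at each end. Lowering.

Request:
{"api": "move_arm", "payload": {
  "series": "0 0 3 0 -1;0 0 6 0 -1;0 0 8.5 0 -1;0 0 9.7 0 -1;0 0 10 0 -1;0 0 10 0 -1;0 0 10 0 -1"
}}

```text
time_s: 15.3
position: [0.6364, 0.2067, 0.0072]
tool_rot: [[-0.006, 1.0, 0.002], [1.0, 0.006, 0.0], [0.0, 0.002, -1.0]]
ft_force: [0.0, 0.4, -0.8]
grip_width: 0.0209
gripper_force: 59.5
```

Request:
{"api": "move_arm", "payload": {
  "series": "0 0 0.2 0 -1;0 0 0.3 0 -1;0 0 0.3 0 -1;0 0 0.3 0 -1"
}}

```text
time_s: 15.8
position: [0.6359, 0.2067, 0.0033]
tool_rot: [[-0.006, 1.0, 0.0], [1.0, 0.006, -0.0], [-0.0, 0.0, -1.0]]
ft_force: [-0.5, 0.0, -1.5]
grip_width: 0.0213
gripper_force: 59.5
```

Request:
{"api": "move_arm", "payload": {
  "series": "0 0 0.1 0 -1;0 0 0.1 0 -1;0 0 0.1 0 -1"
}}

```text
time_s: 16.18
position: [0.636, 0.2067, 0.0026]
tool_rot: [[-0.006, 1.0, 0.0], [1.0, 0.006, 0.0], [0.0, 0.0, -1.0]]
ft_force: [-1.0, 0.2, 3.8]
grip_width: 0.0215
gripper_force: 59.9
```

Request:
{"api": "move_arm", "payload": {
  "series": "0 0 0.1 0 -1;0 0 0.1 0 -1;0 0 0.1 0 -1"
}}

```text
time_s: 16.55
position: [0.636, 0.2067, 0.0025]
tool_rot: [[-0.007, 1.0, 0.001], [1.0, 0.007, -0.0], [-0.0, 0.001, -1.0]]
ft_force: [-3.5, -1.1, 9.7]
grip_width: 0.0214
gripper_force: 60.8
```

It's in contact with the tray floor. Releasing and lifting.

Request:
{"api": "move_arm", "payload": {
  "series": "0 0 -0.1 0 -0.4;0 0 -0.1 0 -0.2;0 0 -0.1 0 0;0 0 -0.1 0 0;0 0 -3 0 0;0 0 -8 0 0;0 0 -12 0 0;0 0 -12 0 0"
}}

```text
time_s: 17.55
position: [0.6373, 0.2069, 0.1249]
tool_rot: [[-0.007, 1.0, 0.007], [1.0, 0.007, 0.001], [0.001, 0.007, -1.0]]
ft_force: [-0.0, -0.2, -0.8]
grip_width: 0.0427
gripper_force: 0.0
```

```bash
python3 - <<'E'
from h import *
s=observe(); print(s['position'],s['grip_width'],s['q'])
for c in ['scene','side','wrist']: im=pic(c,'i_'+c)
marks(['scraper','scraper_blade','scraper_grip','tray_in','tray_pull'],['scene','side','wrist'])
marks(['nozzle_top'],['scene','side']*3)
E
```

```text
[0.6373 0.2069 0.1249] 0.04271582345878213 [ 7.8878 37.4104 61.1828 -0.0007 81.0112  7.5137]
scraper scene [([0.6354, 0.1797, 0.0167], 0.55)]
scraper side [([0.6383, 0.177, 0.0202], 0.66)]
scraper wrist [([0.6341, 0.1758, 0.0142], 0.73), ([0.6361, 0.1749, 0.02], 0.65)]
scraper_blade scene [([0.6395, 0.0859, 0.022], 0.59), ([0.4435, 0.0955, 0.0014], 0.3)]
scraper_blade side [([0.6384, 0.0812, 0.0261], 0.93)]
scraper_blade wrist [([0.6367, 0.0822, 0.0248], 0.91)]
scraper_grip scene [([0.6395, 0.2111, 0.0227], 0.69)]
scraper_grip side [([0.637, 0.2064, 0.0285], 0.57)]
scraper_grip wrist [([0.6382, 0.212, 0.0253], 0.74)]
tray_in scene [([0.6337, 0.1797, 0.0136], 0.69)]
tray_in side [([0.6332, 0.1805, 0.0183], 0.95)]
tray_in wrist [([0.6359, 0.1765, 0.0186], 0.78)]
tray_pull scene [([0.6321, 0.3063, 0.0599], 0.75), ([0.6287, 0.4362, 0.0008], 0.55)]
tray_pull side [([0.6351, 0.3026, 0.0591], 0.56)]
tray_pull wrist [([0.6329, 0.3023, 0.0597], 0.64)]
nozzle_top scene [([0.638, -0.2225, 0.1575], 0.7)]
nozzle_top side [([0.6393, -0.2282, 0.1562], 0.49)]
nozzle_top scene [([0.638, -0.2225, 0.1575], 0.7)]
nozzle_top side [([0.6393, -0.2282, 0.1562], 0.49)]
nozzle_top scene [([0.638, -0.2225, 0.1575], 0.7)]
nozzle_top side [([0.6393, -0.2282, 0.1562], 0.49)]
```

View pics/i_wrist.png

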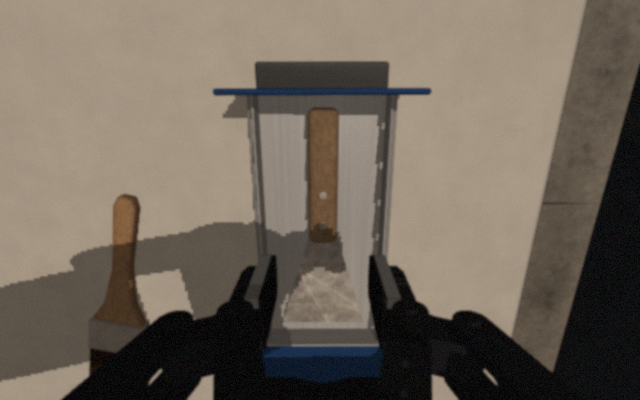

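The knife lies flat in the tray, handle at (323,108–240) and blade at (285–365,270–325) towards the cabinet, with all walls clear. Now I'll shut the fingers and go down in front of the lip.

Request:
{"api": "move_arm", "payload": {
  "series": "4 -0.2 0 0 -0.5;9 -0.3 0 0 -1;13 -0.3 0 0 -1;13.8 -0.3 0 0 -1;13.8 -0.3 3 0 -1;13.8 -0.3 7 0 -1;13.8 -0.3 8.9 0 -1;13.8 -0.3 8.9 0 -1"
}}

```text
time_s: 19.75
position: [0.6318, 0.3439, 0.0314]
tool_rot: [[-0.006, 1.0, -0.002], [1.0, 0.006, -0.001], [-0.001, -0.002, -1.0]]
ft_force: [-0.0, -0.9, -0.0]
grip_width: -0.0
gripper_force: 0.0
```

Request:
{"api": "move_arm", "payload": {
  "series": "-1 0 0 0 -1;-2 0 0 0 -1;-2.7 0 0 0 -1;-3.4 0 0 0 -1;-4.2 0 0 0 -1;-5 0 0 0 -1;-5 0 0 0 -1"
}}

```text
time_s: 20.62
position: [0.6322, 0.2937, 0.032]
tool_rot: [[-0.006, 1.0, -0.001], [1.0, 0.006, -0.001], [-0.001, -0.001, -1.0]]
ft_force: [0.0, 0.1, 0.4]
grip_width: -0.0002
gripper_force: 0.0
```

```bash
python3 - <<'E'
from h import *
s=observe(); print(s['position'],s['ft_force'],s['tool_rot'])
for c in ['scene','side']: optics.get_image(c)
marks(['tray_pull','tray_in','scraper'],['scene','side'])
E
```

```text
[0.6322 0.2937 0.032 ] [0.0297 0.088  0.3654] [[-0.0057  1.     -0.0008]
 [ 1.      0.0057 -0.0007]
 [-0.0007 -0.0008 -1.    ]]
tray_pull scene [([0.6298, 0.2834, 0.0604], 0.91), ([0.6378, 0.0624, 0.0229], 0.7)]
tray_pull side [([0.634, 0.2817, 0.0594], 0.8)]
tray_in scene [([0.6319, 0.1586, 0.011], 0.95), ([0.4535, -0.2671, -0.0028], 0.15)]
tray_in side [([0.6401, -0.2229, 0.1576], 0.75), ([0.6352, 0.1838, 0.0275], 0.71)]
scraper scene [([0.6395, 0.1578, 0.0161], 0.72)]
scraper side [([0.6392, 0.1558, 0.019], 0.84)]
```

The tray moves with the fingers and the knife rides along. Continuing, raised by 4 mm.

Request:
{"api": "move_arm", "payload": {
  "series": "-0.7 0 -0.2 0 -1;-2 0 -0.4 0 -1;-3.6 0 -0.4 0 -1;-5.4 0 -0.4 0 -1;-7.2 0 -0.4 0 -1;-9 0 -0.4 0 -1;-10.8 0 -0.4 0 -1;-12.4 0 -0.4 0 -1"
}}

```text
time_s: 22.02
position: [0.6332, 0.1693, 0.0364]
tool_rot: [[-0.006, 1.0, 0.0], [1.0, 0.006, -0.0], [-0.0, 0.0, -1.0]]
ft_force: [-1.0, 2.1, 1.8]
grip_width: 0.0
gripper_force: 1.1
```

Request:
{"api": "move_arm", "payload": {
  "series": "-1.6 0 0 0 -1;-3.2 0 0 0 -1;-4.8 0 0 0 -1;-6 0 0 0 -1;-6.8 0 0 0 -1;-7.4 0 0 0 -1;-7.4 0 0 0 -1"
}}

```text
time_s: 22.9
position: [0.6334, 0.0961, 0.036]
tool_rot: [[-0.006, 1.0, -0.001], [1.0, 0.006, -0.0], [-0.0, -0.001, -1.0]]
ft_force: [0.6, 1.0, 0.3]
grip_width: -0.0001
gripper_force: 0.0
```

```bash
python3 - <<'E'
from h import *
s=observe(); print(s['position'],s['ft_force'])
for c in ['scene','side']: optics.get_image(c)
marks(['tray_pull','spray_box','nozzle_top'],['scene','side'])
E
```

```text
[0.6334 0.0961 0.036 ] [0.6314 1.02   0.2977]
tray_pull scene [([0.6365, 0.0855, 0.0608], 0.49)]
tray_pull side [([0.6393, 0.0866, 0.0615], 0.52)]
spray_box scene [([0.6406, -0.0685, 0.0011], 0.7)]
spray_box side [([0.6395, -0.0643, -0.0023], 0.97), ([0.4519, -0.2659, -0.0062], 0.64)]
nozzle_top scene [([0.6357, -0.2234, 0.1599], 0.61)]
nozzle_top side [([0.6397, -0.2273, 0.1599], 0.6)]
```

Request:
{"api": "move_arm", "payload": {
  "series": "-0.5 0 0 0 -1;-0.9 0 0 0 -1;-1.2 0 0 0 -1;-1.2 0 0 0 -1"
}}

```text
time_s: 23.8
position: [0.6337, 0.0842, 0.0363]
tool_rot: [[-0.006, 1.0, 0.0], [1.0, 0.006, -0.0], [-0.0, 0.0, -1.0]]
ft_force: [0.2, -0.0, 0.6]
grip_width: 0.0003
gripper_force: 0.0
```

Request:
{"api": "move_arm", "payload": {
  "series": "-0.15 0 0 0 -1;-0.3 0 0 0 -1;-0.3 0 0 0 -1"
}}

```text
time_s: 24.18
position: [0.6337, 0.0815, 0.0362]
tool_rot: [[-0.006, 1.0, 0.0], [1.0, 0.006, -0.0], [-0.0, 0.0, -1.0]]
ft_force: [0.1, 1.0, -0.6]
grip_width: 0.0
gripper_force: 0.3
```

Request:
{"api": "move_arm", "payload": {
  "series": "-0.2 0 0 0 -1;-0.4 0 0 0 -1;-0.4 0 0 0 -1"
}}

```text
time_s: 24.55
position: [0.6337, 0.0813, 0.0363]
tool_rot: [[-0.007, 1.0, 0.001], [1.0, 0.007, 0.006], [0.006, 0.001, -1.0]]
ft_force: [1.4, 17.9, 0.7]
grip_width: -0.0003
gripper_force: 8.8
```

Request:
{"api": "move_arm", "payload": {
  "series": "-0.1 0 0 0 -1;-0.2 0 0 0 -1;-0.2 0 0 0 -1"
}}

```text
time_s: 24.92
position: [0.6337, 0.0813, 0.0364]
tool_rot: [[-0.008, 1.0, 0.001], [1.0, 0.008, 0.009], [0.009, 0.001, -1.0]]
ft_force: [2.2, 25.8, -0.1]
grip_width: -0.0001
gripper_force: 13.1
```

The stop is reached: force rises to 26 N with no further motion, so the tray is shut. Retreating and checking.

Request:
{"api": "move_arm", "payload": {
  "series": "2 0 0 0 -1;4 0 0 0 -1;5 0 -4 0 -1;5 0 -9 0 -1;5 0 -14 0 -1;5 0 -19 0 -1;5 0 -20 0 -1;5 0 -20 0 -1"
}}

```text
time_s: 25.92
position: [0.6333, 0.1259, 0.236]
tool_rot: [[-0.006, 1.0, 0.0], [1.0, 0.006, -0.0], [-0.0, 0.0, -1.0]]
ft_force: [0.2, 0.1, -0.6]
grip_width: -0.0002
gripper_force: 0.0
```

```bash
python3 - <<'E'
from h import *
s=observe(); print(s['position'],s['ft_force'])
for c in ['scene','side']: im=pic(c,'k_'+c)
marks(['tray_pull','tray_in','spray_box','nozzle_top'],['scene','side'])
delta([0.6385,-0.2255,0.19])
E
```

```text
[0.6333 0.1259 0.236 ] [ 0.1791  0.1402 -0.6456]
tray_pull scene [([0.6352, 0.074, 0.0583], 0.62)]
tray_pull side [([0.6379, 0.0736, 0.0602], 0.68)]
tray_in scene []
tray_in side []
spray_box scene [([0.6404, -0.067, 0.0007], 0.59)]
spray_box side [([0.6357, -0.0614, -0.0024], 0.92)]
nozzle_top scene [([0.6374, -0.2237, 0.1539], 0.51)]
nozzle_top side [([0.6416, -0.2257, 0.1595], 0.69)]
shift [-35.115    0.2919   4.5986] turn 0
```

```bash
python3 - <<'E'
import cv2,numpy as np
a=cv2.imread('pics/k_scene.png')[160:270,250:430];b=cv2.imread('pics/k_side.png')[130:240,310:490]
cv2.imwrite('pics/k.png',np.vstack([cv2.resize(x,(490,300),interpolation=cv2.INTER_CUBIC) for x in(a,b)]))
E
```

```text
(no output)
```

View pics/k.png

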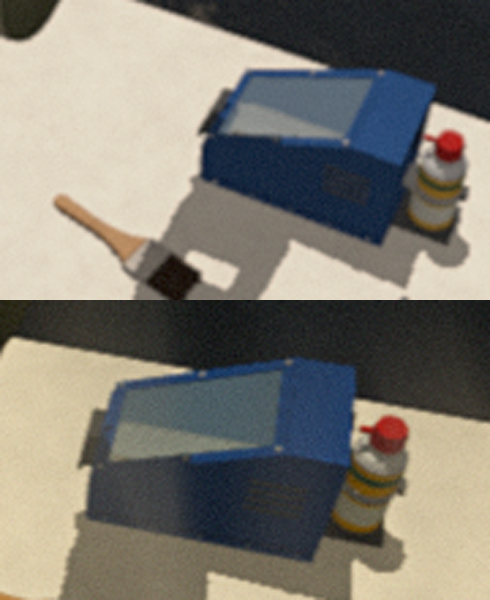

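Request:
{"api": "move_arm", "payload": {
  "series": "-4 0.1 0 0 -1;-9 0.1 0 0 -1;-14 0.1 0 0 -1;-19 0.2 0 0 -1;-24 0.3 0 0 -1;-29 0.4 0 0 -1;-33 0.5 0 0 -1;-35.1 0.5 0 0 -1"
}}

```text
time_s: 27.42
position: [0.6404, -0.2272, 0.2358]
tool_rot: [[-0.005, 1.0, -0.0], [1.0, 0.005, 0.0], [0.0, -0.0, -1.0]]
ft_force: [0.2, 0.2, 0.0]
grip_width: 0.0001
gripper_force: 0.0
```

The panel sits flush on the mouth with no gap in either view (display (215,130) and (100,430)). The arm is now above the cap. Descending.

Request:
{"api": "move_arm", "payload": {
  "series": "0 0 3 0 -1;0 0 6 0 -1;0 0 7.7 0 -1;0 0 8.1 0 -1;0 0 8.1 0 -1;0 0 8.1 0 -1"
}}

```text
time_s: 28.18
position: [0.641, -0.2253, 0.1563]
tool_rot: [[-0.007, 1.0, 0.002], [1.0, 0.007, -0.001], [-0.001, 0.002, -1.0]]
ft_force: [-0.6, 0.5, 0.4]
grip_width: -0.0
gripper_force: 0.0
```

Request:
{"api": "move_arm", "payload": {
  "series": "0 0 0.2 0 -1;0 0 0.4 0 -1;0 0 0.6 0 -1;0 0 0.6 0 -1"
}}

```text
time_s: 28.68
position: [0.6406, -0.2253, 0.149]
tool_rot: [[-0.006, 1.0, -0.0], [1.0, 0.006, 0.0], [0.0, -0.0, -1.0]]
ft_force: [-0.4, 0.0, 0.1]
grip_width: -0.0001
gripper_force: 0.0
```

Request:
{"api": "move_arm", "payload": {
  "series": "0 -0.2 0.1 0 -1;0 -0.2 0.3 0 -1;0 -0.2 0.3 0 -1;0 -0.2 0.3 0 -1"
}}

```text
time_s: 29.18
position: [0.6387, -0.2253, 0.1462]
tool_rot: [[-0.006, 1.0, 0.0], [1.0, 0.006, -0.0], [-0.0, 0.0, -1.0]]
ft_force: [0.0, -1.2, -0.4]
grip_width: 0.0001
gripper_force: 0.0
```

Request:
{"api": "move_arm", "payload": {
  "series": "0 0 0.1 0 -1;0 0 0.2 0 -1;0 0 0.2 0 -1"
}}

```text
time_s: 29.55
position: [0.6386, -0.2253, 0.1441]
tool_rot: [[-0.006, 1.0, -0.0], [1.0, 0.006, 0.0], [0.0, -0.0, -1.0]]
ft_force: [0.9, -0.3, -0.4]
grip_width: -0.0001
gripper_force: 0.0
```

Request:
{"api": "move_arm", "payload": {
  "series": "0 0 0.1 0 -1;0 0 0.2 0 -1;0 0 0.2 0 -1"
}}

```text
time_s: 29.92
position: [0.6386, -0.2253, 0.1421]
tool_rot: [[-0.006, 1.0, -0.0], [1.0, 0.006, 0.0], [0.0, -0.0, -1.0]]
ft_force: [-0.3, -0.2, -0.5]
grip_width: -0.0002
gripper_force: 0.0
```

Request:
{"api": "move_arm", "payload": {
  "series": "0 0 0.1 0 -1;0 0 0.2 0 -1;0 0 0.2 0 -1"
}}

```text
time_s: 30.3
position: [0.6386, -0.2253, 0.1401]
tool_rot: [[-0.006, 1.0, -0.0], [1.0, 0.006, 0.0], [0.0, -0.0, -1.0]]
ft_force: [-0.5, -0.2, -0.2]
grip_width: -0.0
gripper_force: 0.0
```

Request:
{"api": "move_arm", "payload": {
  "series": "0 0 0.1 0 -1;0 0 0.2 0 -1;0 0 0.2 0 -1"
}}

```text
time_s: 30.68
position: [0.6387, -0.2253, 0.1383]
tool_rot: [[-0.006, 1.0, 0.0], [1.0, 0.006, -0.0], [-0.0, 0.0, -1.0]]
ft_force: [-0.4, 0.7, 1.2]
grip_width: 0.0
gripper_force: 0.7
```

Request:
{"api": "move_arm", "payload": {
  "series": "0 0 0.1 0 -1;0 0 0.2 0 -1;0 0 0.2 0 -1"
}}

```text
time_s: 31.05
position: [0.6387, -0.2254, 0.1363]
tool_rot: [[-0.006, 1.0, 0.0], [1.0, 0.006, -0.0], [-0.0, 0.0, -1.0]]
ft_force: [-0.4, 1.2, 2.6]
grip_width: 0.0001
gripper_force: 1.2
```

Contact at about 0.139, and the force is rising like the spring.

Request:
{"api": "move_arm", "payload": {
  "series": "0 0 0.1 0 -1;0 0 0.2 0 -1;0 0 0.2 0 -1"
}}

```text
time_s: 31.42
position: [0.6387, -0.2253, 0.1343]
tool_rot: [[-0.006, 1.0, 0.0], [1.0, 0.006, -0.0], [-0.0, 0.0, -1.0]]
ft_force: [-1.0, 0.7, 3.6]
grip_width: -0.0001
gripper_force: 1.7
```

Request:
{"api": "move_arm", "payload": {
  "series": "0 0 0.1 0 -1;0 0 0.1 0 -1;0 0 0.1 0 -1"
}}

```text
time_s: 31.8
position: [0.6387, -0.2254, 0.1333]
tool_rot: [[-0.006, 1.0, 0.0], [1.0, 0.006, -0.0], [-0.0, 0.0, -1.0]]
ft_force: [-0.9, -0.4, 4.6]
grip_width: -0.0002
gripper_force: 2.0
```

Request:
{"api": "move_arm", "payload": {
  "series": "0 0 0.1 0 -1;0 0 0.1 0 -1;0 0 0.1 0 -1"
}}

```text
time_s: 32.17
position: [0.6387, -0.2254, 0.1325]
tool_rot: [[-0.006, 1.0, 0.0], [1.0, 0.006, -0.0], [-0.0, 0.0, -1.0]]
ft_force: [-0.9, 0.9, 5.9]
grip_width: -0.0001
gripper_force: 2.7
```

Request:
{"api": "move_arm", "payload": {
  "series": "0 0 0.05 0 -1;0 0 0.05 0 -1;0 0 0.05 0 -1"
}}

```text
time_s: 32.55
position: [0.6387, -0.2254, 0.1324]
tool_rot: [[-0.007, 1.0, 0.001], [1.0, 0.007, -0.001], [-0.001, 0.001, -1.0]]
ft_force: [-2.6, 0.8, 7.6]
grip_width: -0.0001
gripper_force: 3.9
```

The cap is at its stop: position is steady and the force has gone past the 4.5 N spring to 7.6 N. Lifting off.

Request:
{"api": "move_arm", "payload": {
  "series": "0 0 -0.4 0 -1;0 0 -1 0 -1;0 0 -3 0 -1;0 0 -6 0 -1;0 0 -10 0 -1;0 0 -10 0 -1;0 0 -10 0 -1;0 0 -10 0 -1"
}}

```text
time_s: 33.55
position: [0.6383, -0.2252, 0.2302]
tool_rot: [[-0.006, 1.0, -0.002], [1.0, 0.006, 0.001], [0.001, -0.002, -1.0]]
ft_force: [-0.5, -0.3, 0.4]
grip_width: -0.0002
gripper_force: 0.0
```

```bash
python3 - <<'E'
from h import *
s=observe(); print(s['position'],s['ft_force'],s['time_s'])
for c in ['scene','side']: pic(c,'z_'+c)
marks(['tray_pull','nozzle_top','paint_brush','tape_measure'],['scene','side'])
E
```

```text
[ 0.6383 -0.2252  0.2302] [-0.5164 -0.2578  0.4166] 33.55
tray_pull scene [([0.6363, 0.0729, 0.0591], 0.51)]
tray_pull side [([0.6388, 0.0724, 0.0608], 0.42)]
nozzle_top scene [([0.6356, -0.2234, 0.1577], 0.58), ([0.6269, 0.4395, -0.0006], 0.27)]
nozzle_top side [([0.639, -0.2279, 0.1573], 0.48)]
paint_brush scene [([0.4433, 0.0954, 0.001], 0.86)]
paint_brush side [([0.4423, 0.0961, 0.005], 0.57)]
tape_measure scene [([0.63, 0.4375, -0.001], 0.64)]
tape_measure side [([0.6271, 0.4354, 0.0006], 0.97)]
```

The cap is back up, the tray is shut and the paint brush and tape measure are where they were. Handing in.

```bash
python3 -c "
from h import *
print(order.close_job())"
```

```text
the job is handed in; nothing more can be done
None
```

The job is handed in at about 34 s: the filling knife lies flat in the tray with its blade towards the cabinet, the tray was pushed shut to its stop, and the red cap was then pressed right down (7.6 N at the stop) and sprang back up.

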